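# Close the food bin and clamp its lid

## Task

Close the metal food bin: put its loose lid on so that it sits fully down all round, then swing both clamp levers away from you through their quarter turn, fully home against their end stops, so that their tongues hold the lid. Let go of everything and leave the pepper mill, the food tin and the white canister where they stand.

Things in the scene. Friction and masses are not known exactly. Their poses are not given: they have to be found in the camera images.
- bin_rim (a point): Centre of the open top of a plain aluminium food bin that is fixed to the table: outside 110 (x) x 150 (y) x 150 mm high, walls 5 mm, open top. The point lies in the plane of the rim, 150 mm above the table. Axes: x along the short side (away from the robot, turned by the bin's yaw of at most 0.2 rad), y along the long side (to the robot's left), z up. A tin lies inside, well below the lid.
- lid_handle (a point): Centre of the dark bar handle on top of the loose aluminium lid. The bar is 74 mm long (this point's x), 14 mm thick (y), 20 mm high, on two posts. The lid's flange (106 x 146 x 6 mm) has its top 34 mm below this point; the lid's lowest face is 52 mm below it. x is the lid's short side, y its long side, z up. It starts flat on the table, right of the bin, yaw at most 0.25 rad; 0.18 to 0.35 kg.
- lid_flange (a point): Centre of the underside of the lid's flange, 40 mm below lid_handle, same axes; it coincides with bin_rim when the lid is fully down. Below it is a plug 12 mm deep: 92 x 132 mm, its lower 6 mm 84 x 124 mm. It enters the bin's 100 x 140 mm mouth with 4 mm play a side; the lid fits either way round.
- lever_left (a joint): Clamp lever on the bin's left (+y) end. 0 rad = open, handle straight out to the bin's +y; 1.571 = closed at the end stop, handle along the end wall pointing to the bin's +x (turns clockwise from above). Starts at 0 to 0.35, stays where left; 1.5 N at the handle moves it. Its 30 mm tongue swings in 2.5 mm above the seated lid's flange; a lid that stands up is in its way.
- lever_right (a joint): The mirror image on the bin's right (-y) end: 0 rad: handle straight out to -y of the bin; 1.571 rad = end stop, closed: the handle points to +x of the bin (anticlockwise seen from above). Otherwise like lever_left.
- lever_left_pivot (a point): Point on the vertical axis of lever_left, at the height of the rim (fixed to the bin; 20 mm to -x and 91 mm to +y of bin_rim). Same axes as bin_rim.
- lever_right_pivot (a point): Point on the vertical axis of lever_right, at the height of the rim (20 mm to -x and 91 mm to -y of bin_rim). Same axes as bin_rim.
- lever_left_handle (a point): Point on the straight handle of lever_left, 70 mm from its axis, mid-height and mid-width. The handle runs from 11 to 93 mm from the axis, is 12 to 15 mm wide and 22 mm high; its underside is 8.5 mm and its top 30.5 mm above the rim. Turns with the lever; at joint value 0 its axes are those of the bin.
- lever_right_handle (a point): The same point on the handle of lever_right.
- pepper_mill: Wooden pepper mill standing behind the left lever, 58 mm across, 160 mm high; origin under its centre. Bystander.
- food_tin: Closed food tin, 75 mm across, 58 mm high, standing between the lid and the bin; origin under its centre. Bystander.
- white_canister: Plain white canister with lid, 64 mm across, 92 mm high, standing on the left; origin under its centre. Bystander.

How it is judged:
By the outcome, as a careful person would: the job done as asked, in the order asked, and still so for the second after the job is handed in, with the robot touching nothing.
It also fails if it takes over 72 s, if anything falls off the work surface, if the arm or the gripper's body presses on something with over 40 N, if the wrist force passes 120 N, or if a joint passes its speed limit or range.

## Robot

A 6-joint arm with a two-finger parallel gripper is mounted at the origin on a cart in front of the work surface, level with it; the furniture and walls round the work are solid. World frame = base frame: x ahead of the robot, y to its left, z up, the work surface at z = 0. Lengths are in m, angles in rad, forces in N, time in s.
With the tool pointing down it reaches from about 0.325 to 0.9 m from the base axis. Payload 3.5 kg.
Tool frame: the origin (TCP) lies on the centre line of the jaws, within the pads' length; the fingertips stand 17 mm ahead of it and the grasp point (between the pads) lies 2 mm behind it (ctrl.tip_extent is the distance from the TCP to the fingertips, in m); z points along the fingers, y is the line along which they close (so a half turn about z gives the same grasp; the last joint's range is limited). The gripper opens to 85 mm and grips with 20 to 120 N. Pads are 22 mm wide; open, the fingers measure 114 mm over their backs; the gripper's body (76 mm by 85 mm) begins 54 mm behind the grasp point. The pads swing forward as they close: fully open they stand 13 mm farther back than shut.
Start: joints at [1.235, 0.276, -0.026, 1.268, 0, 1.467], TCP at [0.144, 0.608, 0.248] pointing down, gripper open.
Joint ranges: [-3.12, 3.12], [-0.85, 1.88], [-1.08, 1.24], [-1.95, 2.15], [-1.57, 1.53], [-3.14, 3.14]. Speed limits (rad/s): [2.57, 2.57, 3.14, 3.14, 3.14, 3.14].

## Interface

Orientations are given as a unit quaternion [x, y, z, w].
In Python, from bench import ctrl gives the robot as it stands.
- The arm moves only by the tool carry_out, never from a script. Its argument "commands" is a list of rows, each a list of 4 numbers: the shift along the tool's x, y, z scaled (see below), then the turn about the tool's z scaled (see below). In form: [[tx, ty, tz, twist], ...]. A call has 1 to 20 rows; each row shifts and turns the commanded pose from where the row before left it, along the tool's axes as they then stand; what a row does not reach is not made up. The controller multiplies each number of a shift by 5 cm and each number of a turn by 0.1 rad. A row lasts 1/10 s, in which the tool goes at most 50 mm and 8.59 degrees, less where a joint would pass 70% of its speed; a pose out of reach is approached as far as the arm can. A call with a number of a shift or a turn outside -1 to 1 is refused whole. A call with a gripper value outside its range is refused whole. "jaw" is the gripper's target within -1 to 1 (shut at 1, half-way at 0, fully open at -1), set as the call begins (left out, the last holds). The fingers move at their own pace and stop on an object; "grip_force" is the grip in N (left out, the last holds). Time passes only in rows, so rows that do not move let the fingers close. It gives the time, the measured TCP pose, the force, the opening and the grip force at its end, in the units of the state.
- ctrl.observe(): the state, without advancing time (a new reading comes with each control period).
- ctrl.get_image(name): name is "side" or "top" or "wrist"; returns the picture (480x640x3 uint8, blue, green, red); there is no depth.
- ctrl.calibration(name): a dict with "intrinsics" (3x3 intrinsics, pixels), "eye" and "attitude" of the camera in the world; the wrist camera has in their place "T_tool_cam" (4x4, takes a point from camera to tool coordinates, whose origin is the TCP and whose axes are the flange's). Camera axes: x right, y up, looking along -z (the intrinsics and any distortion apply to the point x, -y, -z); pixel columns grow to the right and rows downward; lengths in m; the calibration is good to about 2 mm. A picture is of the moment at which its call begins: read the wrist's pose just before it. calibration takes no time and is no camera call.
- ctrl.hand_in(): hands the job in; it is judged then, once.
The state is a dict: "time": time; "joints": joint angles; "joint_velocities": joint speeds; "tau": joint torques, N m; "position": TCP position; "tool_rot": TCP orientation; "ft_force": force on the tool from outside, world axes, zero at the start; "torque": the same for the moment, N m; "finger_gap": finger opening in m; "finger_force": force on a finger pad.
Only numpy, scipy, OpenCV 4.12 (cv2) and the standard library are available. Lean on these libraries where they do the work, as an engineer would, in place of code of your own. Each camera call takes 0.05 s, during which the arm holds its last target. There are 200 camera calls.

## Working session

There is one attempt and no reset: what is moved stays moved. The work goes in short steps, Python scripts to look and compute and a tool call to move; the robot and the scene stay as the last step left them, time stands still between calls to the robot, and variables do not carry over. Pictures are saved under pics/ and viewed, at most 10 in all, crops included, and the job is handed in when it is done.

Besides the shell and the picture viewer there is one more tool, called in YAML: its name, and indented under it one key for each argument. carry_out: Moves the arm, as the interface text tells. Its arguments: {"type":"object","properties":{"commands":{"type":"array"},"jaw":{"type":"number"},"grip_force":{"type":"number"}},"required":["commands"]}

```bash
ls; mkdir -p pics
python3 - <<'E'
from bench import ctrl
import cv2, numpy as np
print(ctrl.observe())
for n in ("top","side","wrist"):
    print(n,ctrl.calibration(n))
for n in ("top","side"):
    cv2.imwrite(f"pics/{n}0.png",ctrl.get_image(n))
E
```

```text
pics
{'time': 0.0, 'joints': array([ 1.23462992e+00,  2.77132383e-01, -2.79271378e-02,  1.26799317e+00,
        2.36883317e-05,  1.46736847e+00]), 'joint_velocities': array([ 6.30373906e-05, -2.62383375e-04, -7.23714821e-04,  2.65532424e-04,
        9.47328473e-04,  1.07924920e-03]), 'tau': array([ 1.24857092e-03, -4.45509231e+01,  2.95199525e+01,  1.61904388e-02,
        7.48846651e-05, -6.19497669e-06]), 'position': array([0.14392039, 0.60742352, 0.24713825]), 'tool_rot': array([ 1.16106751e-01,  9.93236100e-01, -1.09845525e-03, -2.57538090e-04]), 'ft_force': array([-0.23290704,  0.38099551, -0.24225655]), 'torque': array([0.01991522, 0.01495569, 0.01373463]), 'finger_force': 0.0, 'finger_gap': 0.0856641035328083}
top {'intrinsics': array([[576.41533844,   0.        , 312.95066774],
       [  0.        , 576.41533844, 232.49302142],
       [  0.        ,   0.        ,   1.        ]]), 'eye': array([0.12052199, 0.02205013, 1.72129993]), 'attitude': array([ 0.10523892, -0.07744221, -0.57662683,  0.80649177])}
side {'intrinsics': array([[526.41792036,   0.        , 323.95788169],
       [  0.        , 526.41792036, 240.2868163 ],
       [  0.        ,   0.        ,   1.        ]]), 'eye': array([0.54494189, 1.18226981, 0.86306848]), 'attitude': array([ 0.00776851,  0.45858636,  0.88859615, -0.005922  ])}
wrist {'intrinsics': array([[389.43068635,   0.        , 315.20011597],
       [  0.        , 389.43068635, 236.81544807],
       [  0.        ,   0.        ,   1.        ]]), 'T_tool_cam': array([[-5.97759784e-04,  9.52540928e-01,  3.04409960e-01,
         7.80590153e-02],
       [ 9.99999289e-01,  8.83422717e-04, -8.00686466e-04,
         2.87864676e-04],
       [-1.03160930e-03,  3.04409265e-01, -9.52540779e-01,
        -1.25049890e-01],
       [ 0.00000000e+00,  0.00000000e+00,  0.00000000e+00,
         1.00000000e+00]])}
```

View pics/top0.png

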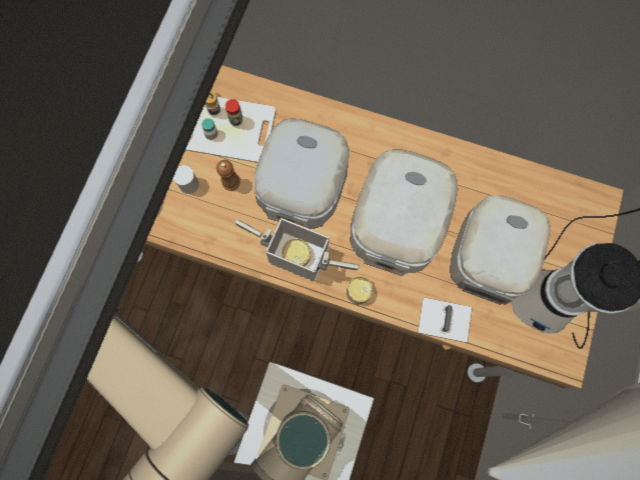

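View pics/side0.png

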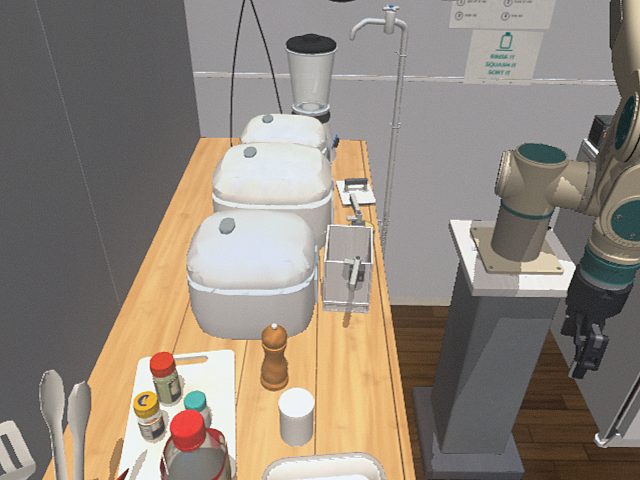

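The top view shows the bin at about (297,250), the lid with its dark handle at (448,318), the tin at (360,291), the mill at (228,175) and the canister at (186,178). The side view shows the same layout, with big bins close behind the work.

```bash
cat > h.py <<'E'
from bench import ctrl
import cv2, numpy as np
from scipy.spatial.transform import Rotation as R
def cam(n, st=None):
    c=ctrl.calibration(n); K=c["intrinsics"]
    if n=="wrist":
        st=st or ctrl.observe(); T=np.eye(4); T[:3,:3]=R.from_quat(st["tool_rot"]).as_matrix(); T[:3,3]=st["position"]
        M=T@c["T_tool_cam"]; return K,M[:3,3],M[:3,:3]
    return K,c["eye"],R.from_quat(c["attitude"]).as_matrix()
def ray(C,uv,z):
    K,e,A=C; d=np.linalg.inv(K)@[uv[0],uv[1],1]; d=A@[d[0],-d[1],-d[2]]
    return e+d*(z-e[2])/d[2]
def proj(C,p):
    K,e,A=C; q=(np.asarray(p)-e)@A; q=q*[1,-1,-1]; u=q@K.T; return u[...,:2]/u[...,2:]
E
python3 - <<'E'
from h import *
C=cam("top")
for n,uv,z in [("lid handle",(448,318),.052),("lidc1",(423,298),.018),("lidc2",(471,302),.018),("lidc3",(468,341),.018),("lidc4",(420,334),.018),("tin",(360,289),.058),("binA",(283,219),.15),("binB",(330,239),.15),("binC",(312,279),.15),("binD",(266,256),.15),("mill",(225,165),.16),("can",(184,174),.092),("leverL tip",(237,222),.17),("leverR tip",(357,267),.17)]:
    print(n,ray(C,uv,z).round(3))
im=cv2.imread("pics/top0.png")[200:350,225:485]
cv2.imwrite("pics/top0c.png",cv2.resize(im,None,fx=3,fy=3,interpolation=cv2.INTER_CUBIC))
E
```

```text
lid handle [ 0.431 -0.29   0.052]
lidc1 [ 0.47  -0.211  0.018]
lidc2 [ 0.505 -0.349  0.018]
lidc3 [ 0.391 -0.37   0.018]
lidc4 [ 0.365 -0.231  0.018]
tin [ 0.428 -0.024  0.058]
binA [0.531 0.246 0.15 ]
binB [0.519 0.101 0.15 ]
binC [0.394 0.112 0.15 ]
binD [0.414 0.255 0.15 ]
mill [0.628 0.458 0.16 ]
can [0.583 0.583 0.092]
leverL tip [0.476 0.362 0.17 ]
leverR tip [0.462 0.005 0.17 ]
```

View pics/top0c.png

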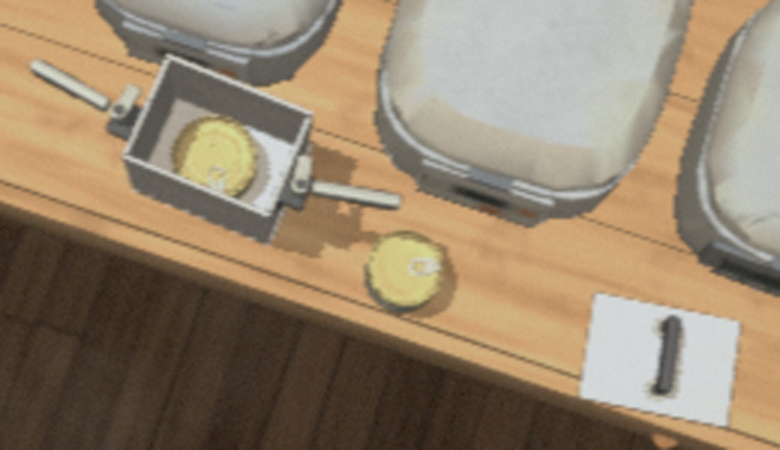

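Run:
```python
from h import *
from scipy.optimize import least_squares
C=cam("top"); o=lambda p:(p[0]/3+225,p[1]/3+200)
def fit(px,pts):
    px=np.array([o(p) for p in px])
    def f(v):
        c,s=np.cos(v[2]),np.sin(v[2]); P=np.array([[v[0]+c*x-s*y,v[1]+s*x+c*y,z] for x,y,z in pts])
        return (proj(C,P)-px).ravel()
    r=least_squares(f,[.45,0,0]); return r.x.round(4), r.fun.round(1)
print("bin",fit([(168,55),(311,113),(272,213),(127,155)],[(.055,.075,.15),(.055,-.075,.15),(-.055,-.075,.15),(-.055,.075,.15)]))
b=fit([(168,55),(311,113),(272,213),(127,155)],[(.055,.075,.15),(.055,-.075,.15),(-.055,-.075,.15),(-.055,.075,.15)])[0]
print("lid",fit([(597,293),(740,322),(727,425),(583,397)],[(.053,.073,.018),(.053,-.073,.018),(-.053,-.073,.018),(-.053,.073,.018)]))
for n,p in [("handle far",(674,318)),("near",(663,392))]: print(n,ray(C,o(p),.062).round(3))
for n,p,s in [("L tip",(35,67),1),("R tip",(400,201),-1)]:
    q=ray(C,o(p),.18)[:2]-b[:2]; c,s_=np.cos(b[2]),np.sin(b[2]); q=np.array([c*q[0]+s_*q[1],-s_*q[0]+c*q[1]])-[-.02,.091*s]
    print(n,q.round(3),"angle",np.arctan2(q[0],s*q[1]).round(3))
for p in [(110,45),(190,80),(250,85)]: print("bigbin front base",ray(C,o(p),0.).round(3))
S=cam("side")
# big bin height: project points at a given xy on side
for z in (.15,.2,.25,.3): print(z,proj(S,np.array([[.62,.2,z],[.56,.2,z],[.7,.2,z]])).round(0).tolist())
```

```text
bin (array([ 0.4748,  0.1811, -0.053 ]), array([ 0. , -0.9,  1.5, -1.1, -0. ,  1.2, -1.5,  0.8]))
lid (array([ 0.4301, -0.291 ,  0.1355]), array([-0.4, -0.4,  0.7, -0.6,  0.6,  0.7, -1. ,  0.3]))
handle far [ 0.464 -0.284  0.062]
near [ 0.392 -0.292  0.062]
L tip [0.008 0.088] angle 0.093
R tip [ 0.016 -0.089] angle 0.18
bigbin front base [0.561 0.335 0.   ]
bigbin front base [0.552 0.244 0.   ]
bigbin front base [0.567 0.183 0.   ]
0.15 [[287.0, 245.0], [313.0, 245.0], [252.0, 244.0]]
0.2 [[286.0, 227.0], [313.0, 227.0], [251.0, 226.0]]
0.25 [[286.0, 208.0], [313.0, 209.0], [249.0, 207.0]]
0.3 [[285.0, 188.0], [313.0, 189.0], [248.0, 187.0]]
```

carry_out:
  commands:
    - [-0.71, -0.53, -0.12, 0]
    - [-0.71, -0.53, -0.12, 0]
    - [-0.71, -0.53, -0.12, 0]
    - [-0.71, -0.53, -0.12, 0]
    - [-0.71, -0.53, -0.12, 0]
    - [-0.71, -0.53, -0.12, 0]
    - [-0.71, -0.53, -0.12, 0]
    - [-0.71, -0.53, -0.12, 0]
    - [-0.71, -0.53, -0.12, 0]
    - [-0.25, -0.8, 0, 0]
    - [-0.25, -0.8, 0, 0]
    - [-0.25, -0.8, 0, 0]
    - [-0.25, -0.8, 0, 0]
    - [-0.25, -0.8, 0, 0]
    - [-0.25, -0.8, 0, 0]
    - [-0.25, -0.8, 0, 0]
    - [0, 0, 0, -0.92]
    - [0, 0, 0, -0.92]
    - [0, 0, 0, -0.92]
    - [0, 0, 0, -0.92]
  jaw: -1

```text
time: 2.1
position: [0.4202, 0.0095, 0.3018]
tool_rot: [-0.069, 0.998, 0.0, -0.001]
ft_force: [0.8, -0.2, 0.1]
finger_gap: 0.0854
finger_force: 0.0
```

carry_out:
  commands:
    - [0.09, -0.85, 0.2, 0]
    - [0.09, -0.85, 0.2, 0]
    - [0.09, -0.85, 0.2, 0]
    - [0.09, -0.85, 0.2, 0]
    - [0.09, -0.85, 0.2, 0]
    - [0.09, -0.85, 0.2, 0]
    - [0.09, -0.85, 0.2, 0]
    - [0, 0, 0, 0]
    - [0, 0, 0, 0]

```text
time: 3.0
position: [0.4288, -0.2896, 0.2313]
tool_rot: [-0.067, 0.998, 0.001, -0.001]
ft_force: [0.7, -0.2, 0.7]
finger_gap: 0.0852
finger_force: 0.0
```

Run:
```python
from h import *
st=ctrl.observe(); np.save("st1.npy",st,allow_pickle=True); print(st["position"],st["tool_rot"],st["ft_force"])
cv2.imwrite("pics/w1.png",ctrl.get_image("wrist"))
```

```text
[ 0.42876119 -0.28955928  0.23133575] [-6.65647271e-02  9.97781257e-01  1.04699278e-03 -7.77075347e-04] [ 0.7414721  -0.22246494  0.74054822]
```

View pics/w1.png

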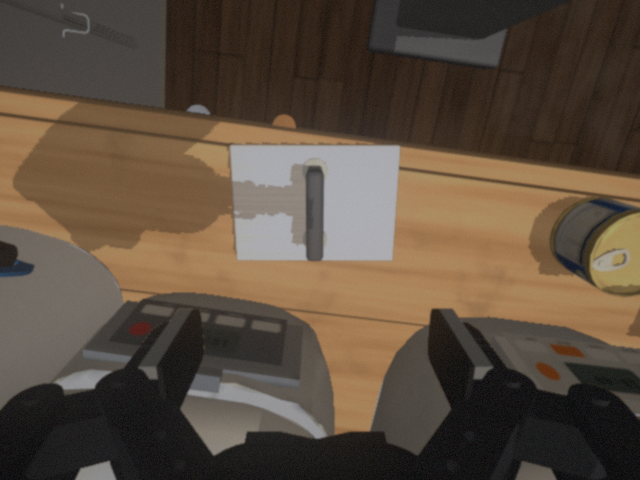

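The wrist view shows the lid's corners at (230,146), (399,146), (394,262) and (236,262), with the handle bar from (315,168) to (314,260).

Run:
```python
from h import *
from scipy.optimize import least_squares
st=np.load("st1.npy",allow_pickle=True).item(); C=cam("wrist",st)
pts=[(-.053,-.073),(-.053,.073),(.053,.073),(.053,-.073)]; px=np.array([(230,146),(399,146),(394,262),(236,262)])
def f(v):
    c,s=np.cos(v[2]),np.sin(v[2]); P=np.array([[v[0]+c*x-s*y,v[1]+s*x+c*y,.018] for x,y in pts]); return (proj(C,P)-px).ravel()
r=least_squares(f,[.43,-.29,.13]); print(r.x.round(4),r.fun.round(1))
a,b=ray(C,(315,168),.062),ray(C,(314.5,260),.062); print(a.round(4),b.round(4),((a+b)/2).round(4))
# movement
v=r.x; A=R.from_quat(st["tool_rot"]).as_matrix()
print((A.T@(np.array([v[0],v[1],.054])-st["position"])).round(4), "yaw", np.arctan2(-A[0,1],A[1,1]))
```

```text
[ 0.4306 -0.2886  0.1335] [-1.3 -0.1  1.6 -0.3 -0.8  0.1  0.5  0.5]
[ 0.3907 -0.2938  0.062 ] [ 0.4641 -0.2845  0.062 ] [ 0.4274 -0.2892  0.062 ]
[-0.0022  0.0003  0.1773] yaw 0.13322652982115166
```

carry_out:
  commands:
    - [-0.02, 0, 0.7, 0]
    - [0, 0, 0.7, 0]
    - [0, 0, 0.7, 0]
    - [0, 0, 0.7, 0]
    - [0, 0, 0.6, 0]
    - [0, 0, 0.22, 0]
    - [0, 0, 0, 0]

```text
time: 3.75
position: [0.4295, -0.2871, 0.0502]
tool_rot: [-0.068, 0.998, 0.001, -0.001]
ft_force: [-0.9, -0.1, -0.0]
finger_gap: 0.0853
finger_force: 0.0
```

carry_out:
  commands:
    - [0, 0, 0, 0]
    - [0, 0, 0, 0]
    - [0, 0, 0, 0]
    - [0, 0, 0, 0]
    - [0, 0, 0, 0]
    - [0, 0, 0, 0]
    - [0, 0, 0, 0]
    - [0, 0, 0, 0]
    - [0, 0, 0, 0]
    - [0, 0, 0, 0]
  jaw: 1
  grip_force: 70

```text
time: 4.75
position: [0.4309, -0.2898, 0.0522]
tool_rot: [-0.067, 0.998, -0.001, 0.0]
ft_force: [-1.3, 0.7, 6.7]
finger_gap: 0.0129
finger_force: 69.1
```

carry_out:
  commands:
    - [0, 0, -0.3, 0]
    - [0, 0, -0.7, 0]
    - [0, 0, -1, 0]
    - [0, 0, -1, 0]
    - [0, 0, -1, 0]
    - [0, 0, -1, 0]
    - [0, 0, -1, 0]
    - [0, 0, -1, 0]
    - [-0.15, 0.7, 0, 0]
    - [-0.15, 0.7, 0, 0]
    - [-0.15, 0.7, 0, 0]
    - [-0.15, 0.7, 0, 0.46]
    - [-0.15, 0.7, 0, 0.46]
    - [-0.15, 0.7, 0, 0.46]
    - [-0.15, 0.7, 0, 0.46]
    - [0, 0, 0, 0]
    - [0, 0, 0, 0]
    - [0, 0, 0, 0]

```text
time: 6.55
position: [0.4589, -0.0412, 0.4007]
tool_rot: [0.025, 1.0, -0.0, -0.001]
ft_force: [0.3, 0.0, -1.5]
finger_gap: 0.0129
finger_force: 69.1
```

Run:
```python
from h import *
st=ctrl.observe(); np.save("st2.npy",st,allow_pickle=True); print(st["position"],st["tool_rot"],st["ft_force"],st["finger_gap"])
cv2.imwrite("pics/w2.png",ctrl.get_image("wrist"))
```

```text
[ 0.45894583 -0.04116055  0.40068494] [ 2.45439029e-02  9.99698538e-01 -1.13434643e-04 -6.45338412e-04] [ 0.25875401  0.01665411 -1.52100403] 0.012906803782457435
```

View pics/w2.png

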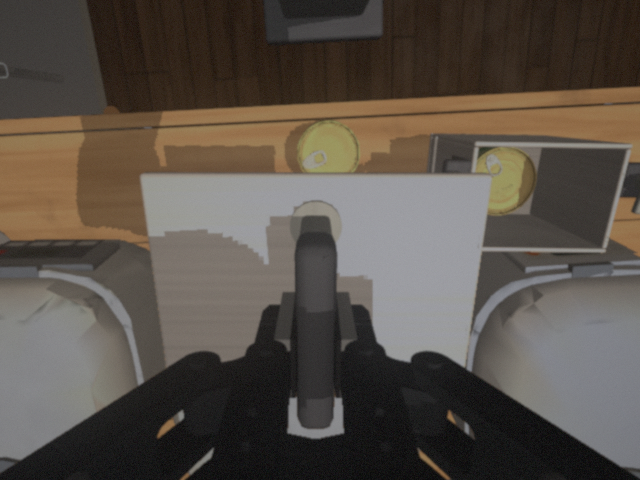

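Run:
```python
import cv2
im=cv2.imread("pics/w2.png")
a=cv2.resize(im[120:265,420:640],None,fx=3.6,fy=3.6,interpolation=cv2.INTER_CUBIC)
cv2.imwrite("pics/w2c.png",a)
```

```text
(no output)
```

View pics/w2c.png

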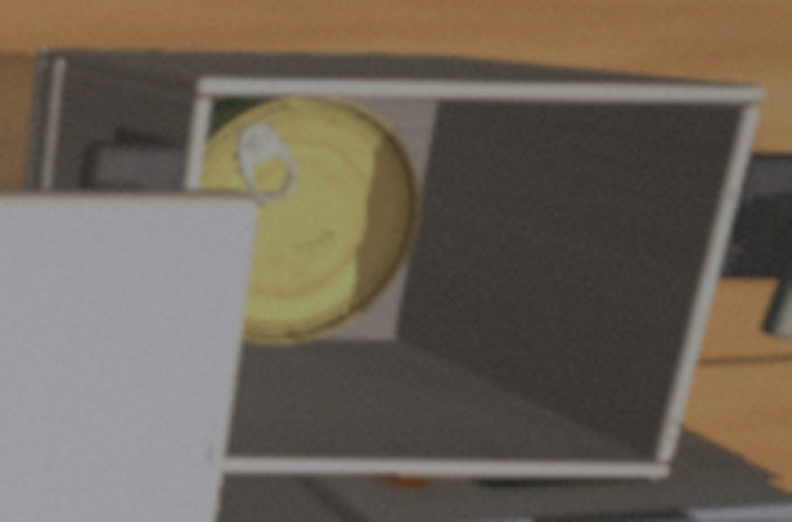

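Rim corners in the crop: near −y (198,77), near +y (764,89), far +y (668,477), with a point on the far edge at (225,473). The lid's near corners are at (142,173) and (491,177) in the full picture.

```bash
cat > fitbin.py <<'E'
from h import *
from scipy.optimize import least_squares
st=np.load("st2.npy",allow_pickle=True).item(); C=cam("wrist",st)
o=lambda p:np.array([420.0+(p[0]+.5)/3.6-.5,120+(p[1]+.5)/3.6-.5])
px=np.array([o(p) for p in [(198,77),(764,89),(668,477),(225,473)]])
def f(v,z=.15):
    pts=[(-.055,-.075),(-.055,.075),(.055,.075),(.055,v[3])]
    c,s=np.cos(v[2]),np.sin(v[2]); P=np.array([[v[0]+c*x-s*y,v[1]+s*x+c*y,z] for x,y in pts]); return (proj(C,P)-px).ravel()
r=least_squares(f,[.47,.18,-.05,-.05]); b=r.x
# lid in hand: near corners and handle, flange top z = tcp-0.0342ish
zt=st["position"][2]-.0002-.034
a,c=ray(C,(141.5,172.5),zt),ray(C,(491.5,176.5),zt)
A=R.from_quat(st["tool_rot"]).as_matrix()
if __name__=="__main__":
    print("bin",b.round(4),r.fun.round(1))
    print("lid near corners in tool",[(A.T@(q-st["position"])).round(4) for q in (a,c)],"width",np.linalg.norm(a-c))
    print("tool yaw",np.arctan2(-A[0,1],A[1,1]))
E
python3 fitbin.py
```

```text
bin [ 0.4735  0.1823 -0.0648 -0.0513] [-0.7 -0.1  1.  -1.  -0.4  1.  -0.   0.4]
lid near corners in tool [array([ 0.0547, -0.0704,  0.0343]), array([0.0529, 0.0726, 0.0342])] width 0.14302546288006193
tool yaw -0.04909258005541043
```

carry_out:
  commands:
    - [-0.02, 0.74, 0, 0]
    - [-0.02, 0.74, 0, 0]
    - [-0.02, 0.74, 0, 0]
    - [-0.02, 0.74, 0, 0]
    - [-0.01, 0.74, 0, 0]
    - [-0.01, 0.75, 0, 0]
    - [0, 0, 0.7, 0.05]
    - [0, 0, 0.7, 0]
    - [0, 0, 0.7, 0]
    - [0, 0, 0.7, 0]
    - [0, 0, 0.5, 0]
    - [0, 0, 0.2, 0]
    - [0, 0, 0, 0]
    - [0, 0, 0, 0]
    - [0, 0, 0, 0]

```text
time: 8.1
position: [0.4767, 0.1815, 0.2283]
tool_rot: [0.027, 1.0, 0.0, 0.002]
ft_force: [0.7, 1.1, -1.6]
finger_gap: 0.013
finger_force: 69.4
```

Run:
```python
from fitbin import *
s=ctrl.observe(); A=R.from_quat(s["tool_rot"]).as_matrix(); print(s["position"].round(4),s["ft_force"].round(1),"yaw",np.arctan2(-A[0,1],A[1,1]).round(4),"to go",(A.T@(np.array([.4745,.181,.19])-s["position"])).round(4))
```

```text
[0.4767 0.1815 0.2283] [ 0.7  1.1 -1.6] yaw -0.0543 to go [ 0.0023 -0.0006  0.0383]
```

carry_out:
  commands:
    - [0.04, 0, 0, 0]
    - [0, 0, 0.15, 0]
    - [0, 0, 0.15, 0]
    - [0, 0, 0.15, 0]
    - [0, 0, 0.12, 0]
    - [0, 0, 0, 0]
    - [0, 0, 0, 0]

```text
time: 8.8
position: [0.4729, 0.1815, 0.1974]
tool_rot: [0.027, 1.0, -0.0, -0.0]
ft_force: [-0.2, 0.2, -1.9]
finger_gap: 0.0128
finger_force: 69.5
```

carry_out:
  commands:
    - [0, 0, 0.06, 0]
    - [0, 0, 0.06, 0]
    - [0, 0, 0.04, 0]
    - [0, 0, 0, 0]
    - [0, 0, 0, 0]

```text
time: 9.3
position: [0.4732, 0.1816, 0.1902]
tool_rot: [0.027, 1.0, 0.0, 0.0]
ft_force: [-0.7, 0.4, 2.3]
finger_gap: 0.0132
finger_force: 69.9
```

carry_out:
  commands:
    - [0, 0, 0.03, 0]
    - [0, 0, 0.02, 0]
    - [0, 0, 0, 0]
    - [0, 0, 0, 0]

```text
time: 9.7
position: [0.4731, 0.1816, 0.1899]
tool_rot: [0.027, 1.0, 0.0, 0.001]
ft_force: [-6.5, -1.2, 14.6]
finger_gap: 0.013
finger_force: 72.0
```

Run:
```python
from h import *
st=ctrl.observe(); print(st["position"],st["ft_force"],st["torque"])
cv2.imwrite("pics/w3.png",ctrl.get_image("wrist"))
```

```text
[0.47311156 0.1815807  0.18990721] [-6.4773492  -1.24735649 14.57216332] [-0.30608205  1.14854458 -0.01368437]
```

View pics/w3.png

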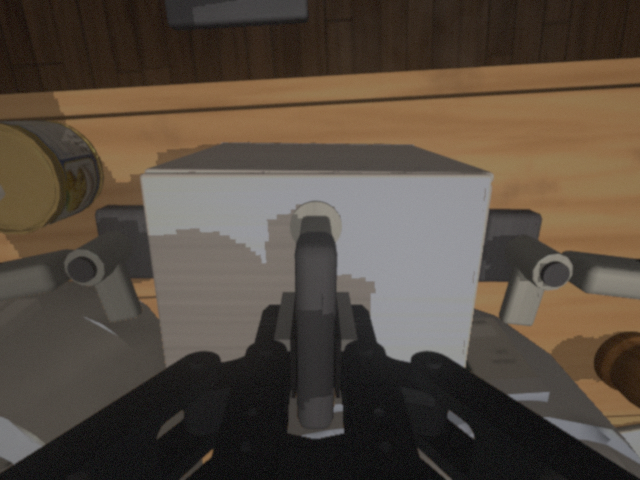

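carry_out:
  commands:
    - [0, 0, -0.05, 0]
    - [0, 0, 0, 0]
    - [0, 0, 0, 0]

```text
time: 10.05
position: [0.4735, 0.1816, 0.1901]
tool_rot: [0.027, 1.0, 0.0, 0.0]
ft_force: [-1.2, 0.9, 2.6]
finger_gap: 0.0127
finger_force: 70.3
```

carry_out:
  commands:
    - [0, 0, 0, 0]
    - [0, 0, 0, 0]
    - [0, 0, 0, 0]
    - [0, 0, 0, 0]
    - [0, 0, 0, 0]
    - [0, 0, -0.3, 0]
    - [0, 0, -0.7, 0]
    - [0, 0, -0.7, 0]
    - [0.6, 0, -0.7, 0]
    - [0.6, 0, -0.2, 0]
    - [0, 0, 0, 0]
    - [0, 0, 0, 0]
  jaw: -1

```text
time: 11.25
position: [0.4132, 0.1849, 0.3202]
tool_rot: [0.027, 1.0, 0.0, 0.001]
ft_force: [-0.3, 0.4, 0.2]
finger_gap: 0.0853
finger_force: 0.0
```

Run:
```python
from h import *
st=ctrl.observe(); np.save("st4.npy",st,allow_pickle=True); print(st["position"],st["tool_rot"],st["ft_force"])
a=ctrl.get_image("wrist"); cv2.imwrite("pics/w4f.png",a)
cv2.imwrite("pics/side4f.png",ctrl.get_image("side"))
s=cv2.imread("pics/side4f.png")[205:325,300:400]
cv2.imwrite("pics/w4.png",np.hstack([cv2.resize(a,(500,375)),cv2.resize(s,(300,375),interpolation=cv2.INTER_CUBIC)]))
```

```text
[0.41321519 0.18485347 0.32024003] [2.66297512e-02 9.99644932e-01 2.18599472e-04 9.04467657e-04] [-0.26623047  0.39541717  0.15967112]
```

View pics/w4.png

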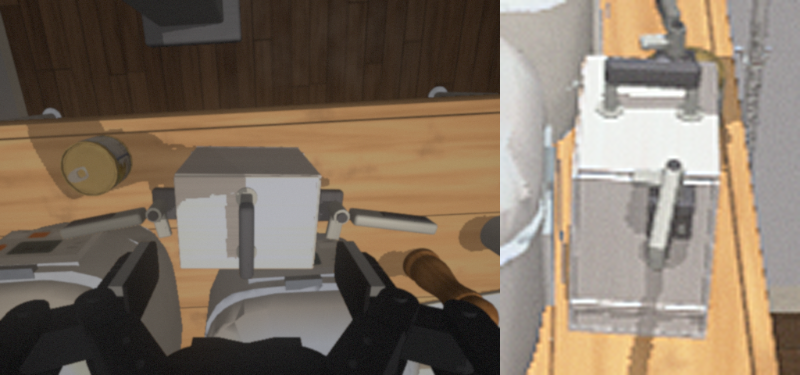

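The picture shows the lid flat on the bin. The left (+y) lever tip is at about (556,289) full-scale, the right tip at about (79,297), and the mill base is near (531,330).

Run:
```python
from fitbin import *
st=np.load("st4.npy",allow_pickle=True).item(); C=cam("wrist",st)
b=np.array([.4738,.182,-.060]); c,s=np.cos(b[2]),np.sin(b[2]); Rb=np.array([[c,-s],[s,c]])
for n,uv,z,sg in [("Ltip",(556,287),.175,1),("Lpiv",(436,275),.18,1),("Rtip",(79,297),.175,-1),("Rpiv",(196,274),.18,-1),("mill",(531,330),0.02,1)]:
    q=ray(C,uv,z)[:2]; l=Rb.T@(q-b[:2]); d=l-[-.02,sg*.091]; print(n,q.round(3),"bin",l.round(3),"ang",np.arctan2(d[0],sg*d[1]).round(3),np.hypot(*d).round(3))
# lid check
zt=.156; pts=[(-.053,-.073),(-.053,.073),(.053,.073),(.053,-.073)]
print("lid px pred",proj(C,np.array([[*(b[:2]+Rb@p),zt] for p in np.array(pts)])).round(0)/1.28)
for sg in (1,-1):
  for x,y in ((-.055,.140),(-.055,.105),(-.02,.16),(0.035,.15),(.035,.118)):
    print(sg,(x,y),(b[:2]+Rb@[x,sg*y]).round(4))
```

```text
Ltip [0.472 0.366] bin [-0.013  0.183] ang 0.077 0.093
Lpiv [0.455 0.273] bin [-0.024  0.089] ang -1.938 0.005
Rtip [0.46  0.002] bin [-0.003 -0.181] ang 0.192 0.091
Rpiv [0.444 0.096] bin [-0.024 -0.088] ang -2.202 0.005
mill [0.608 0.444] bin [0.118 0.27 ] ang 0.658 0.226
lid px pred [[172.65625 178.125  ]
 [320.3125  178.90625]
 [312.5     271.09375]
 [178.90625 270.3125 ]]
1 (-0.055, 0.14) [0.4273 0.325 ]
1 (-0.055, 0.105) [0.4252 0.2901]
1 (-0.02, 0.16) [0.4634 0.3429]
1 (0.035, 0.15) [0.5177 0.3296]
1 (0.035, 0.118) [0.5158 0.2977]
-1 (-0.055, 0.14) [0.4105 0.0455]
-1 (-0.055, 0.105) [0.4126 0.0805]
-1 (-0.02, 0.16) [0.4442 0.0235]
-1 (0.035, 0.15) [0.4997 0.0302]
-1 (0.035, 0.118) [0.5017 0.0621]
```

carry_out:
  commands:
    - [0, 0.91, 0, 0]
    - [0, 0.91, 0, 0]
    - [0, 0.91, 0, 0.05]
    - [0, 0, 0, 0]
    - [0, 0, 0, 0]
    - [0, 0, 0.5, 0]
    - [0, 0, 0.8, 0]
    - [0, 0, 0.8, 0]
    - [0, 0, 0.5, 0]
    - [0, 0, 0.2, 0]
    - [0, 0, 0, 0]
    - [0, 0, 0, 0]
  jaw: 1
  grip_force: 30

```text
time: 12.55
position: [0.4216, 0.3209, 0.181]
tool_rot: [0.03, 1.0, 0.0, 0.001]
ft_force: [0.4, -0.5, 0.1]
finger_gap: 0.0002
finger_force: 0.0
```

```bash
cat > bf.py <<'E'
from h import *
b=np.array([.4738,.182,-.060]); c,s=np.cos(b[2]),np.sin(b[2]); Rb=np.array([[c,-s],[s,c]])
st=ctrl.observe(); A=R.from_quat(st["tool_rot"]).as_matrix()
print("bin xy",(Rb.T@(st["position"][:2]-b[:2])).round(4),"z",st["position"][2].round(4),"yaw",np.arctan2(-A[0,1],A[1,1]).round(3),"F bin",(Rb.T@st["ft_force"][:2]).round(1),st["ft_force"][2].round(1),"gap",st["finger_gap"].round(4))
E
python3 bf.py
```

```text
Traceback (most recent call last):
  File "bf.py", line 4, in <module>
    print("bin xy",(Rb.T@(st["position"][:2]-b[:2])).round(4),"z",st["position"][2].round(4),"yaw",np.arctan2(-A[0,1],A[1,1]).round(3),"F bin",(Rb.T@st["ft_force"][:2]).round(1),st["ft_force"][2].round(1),"gap",st["finger_gap"].round(4))
                                                                                                                                                                                                                   ^^^^^^^^^^^^^^^^^^^^^^
AttributeError: 'float' object has no attribute 'round'
```

carry_out:
  commands:
    - [-0.22, 0, 0.02, 0]
    - [-0.22, 0, 0, 0]
    - [-0.09, 0.03, 0, 0]
    - [-0.09, 0.03, 0, 0]
    - [-0.09, 0.03, 0, 0]
    - [-0.09, 0, 0, 0]
    - [-0.09, 0, 0, 0]
    - [-0.09, 0, 0, 0]
    - [-0.09, 0, 0, 0]
    - [-0.09, -0.05, 0, 0]
    - [-0.09, -0.05, 0, 0]
    - [-0.09, -0.05, 0, 0]
    - [-0.09, -0.05, 0, 0]
    - [0, 0, 0, 0]

```text
time: 13.95
position: [0.4931, 0.3111, 0.1792]
tool_rot: [0.03, 1.0, 0.0, 0.001]
ft_force: [-0.9, 0.6, -0.5]
finger_gap: 0.0002
finger_force: 0.3
```

```bash
sed -i 's/st\["finger_gap"\].round(4)/st["finger_gap"]/' bf.py; python3 bf.py
```

```text
bin xy [0.0115 0.13  ] z 0.1792 yaw -0.06 F bin [-0.9  0.6] -0.5 gap 0.000213909214296735
```

carry_out:
  commands:
    - [-0.05, -0.09, 0, 0]
    - [-0.05, -0.09, 0, 0]
    - [-0.05, -0.09, 0, 0]
    - [-0.05, -0.08, 0, 0]
    - [0, 0, 0, 0]
    - [0, 0, 0, 0]

```text
time: 14.55
position: [0.501, 0.2926, 0.1789]
tool_rot: [0.03, 1.0, -0.001, 0.001]
ft_force: [-0.2, -0.4, 0.1]
finger_gap: 0.0001
finger_force: 0.0
```

```bash
python3 bf.py
```

```text
bin xy [0.0205 0.112 ] z 0.1789 yaw -0.059 F bin [-0.2 -0.4] 0.1 gap 0.00013044933764128324
```

carry_out:
  commands:
    - [0, -0.04, 0, 0]
    - [0, -0.04, 0, 0]
    - [0, 0, 0, 0]

```text
time: 14.85
position: [0.501, 0.2915, 0.1791]
tool_rot: [0.029, 1.0, 0.003, 0.001]
ft_force: [1.0, 6.9, -1.6]
finger_gap: -0.0006
finger_force: 3.6
```

carry_out:
  commands:
    - [0, -0.03, 0, 0]
    - [0, -0.03, 0, 0]
    - [0, 0, 0, 0]

```text
time: 15.15
position: [0.501, 0.2913, 0.1792]
tool_rot: [0.028, 1.0, 0.006, 0.001]
ft_force: [1.4, 15.3, -4.7]
finger_gap: 0.0
finger_force: 7.1
```

```bash
python3 bf.py
```

```text
bin xy [0.0206 0.1107] z 0.1792 yaw -0.056 F bin [ 0.5 15.3] -4.7 gap 1.7763774871014818e-05
```

carry_out:
  commands:
    - [0, 0.3, 0, 0]
    - [0, 0.3, 0, 0]
    - [0, 0, -0.8, 0]
    - [0, 0, -0.8, 0]
    - [0, 0, -0.8, 0]
    - [0.27, -0.9, 0, 0]
    - [0.27, -0.9, 0, 0]
    - [0.27, -0.9, 0, 0]
    - [0.27, -0.9, 0, 0]
    - [0.27, -0.9, 0, 0]
    - [0.27, -0.9, 0, 0]
    - [0, 0, 0, 0]
    - [0, 0, 0, 0]
    - [0, 0, 0, 0]

```text
time: 16.55
position: [0.4056, 0.0519, 0.299]
tool_rot: [0.029, 1.0, -0.0, 0.0]
ft_force: [0.9, -0.2, 0.6]
finger_gap: -0.0001
finger_force: 0.0
```

```bash
python3 bf.py
```

```text
bin xy [-0.0603 -0.1339] z 0.299 yaw -0.058 F bin [ 1.  -0.1] 0.6 gap -7.68119396185632e-05
```

carry_out:
  commands:
    - [0, 0, 0.7, 0]
    - [0, 0, 0.8, 0]
    - [0, 0, 0.6, 0]
    - [0, 0, 0.3, 0]
    - [0, 0, 0, 0]
    - [-0.22, 0, 0, 0]
    - [-0.22, 0, 0, 0]
    - [-0.09, -0.05, 0, 0]
    - [-0.09, -0.05, 0, 0]
    - [-0.09, -0.03, 0, 0]
    - [-0.09, 0, 0, 0]
    - [-0.09, 0, 0, 0]
    - [-0.09, 0, 0, 0]
    - [-0.09, 0, 0, 0]
    - [-0.09, 0.05, 0, 0]
    - [-0.09, 0.05, 0, 0]
    - [-0.09, 0.05, 0, 0]
    - [-0.09, 0.05, 0, 0]
    - [0, 0, 0, 0]

```text
time: 18.45
position: [0.4783, 0.051, 0.1791]
tool_rot: [0.029, 1.0, -0.0, 0.001]
ft_force: [-1.3, -0.4, -0.4]
finger_gap: 0.0001
finger_force: 0.2
```

```bash
python3 bf.py
```

```text
bin xy [ 0.0123 -0.1305] z 0.1791 yaw -0.058 F bin [-1.3 -0.4] -0.4 gap 6.914766156008694e-05
```

carry_out:
  commands:
    - [-0.05, 0.09, 0, 0]
    - [-0.05, 0.09, 0, 0]
    - [-0.05, 0.09, 0, 0]
    - [-0.05, 0.09, 0, 0]
    - [0, 0.04, 0, 0]
    - [0, 0.04, 0, 0]
    - [0, 0, 0, 0]

```text
time: 19.15
position: [0.4884, 0.071, 0.1789]
tool_rot: [0.03, 1.0, -0.002, 0.0]
ft_force: [0.1, -5.6, -0.2]
finger_gap: 0.0001
finger_force: 3.0
```

```bash
python3 bf.py
```

```text
bin xy [ 0.0212 -0.1099] z 0.1789 yaw -0.059 F bin [ 0.5 -5.6] -0.2 gap 9.268469823581915e-05
```

carry_out:
  commands:
    - [0, 0.04, 0, 0]
    - [0, 0.03, 0, 0]
    - [0, 0, 0, 0]

```text
time: 19.45
position: [0.4884, 0.0713, 0.179]
tool_rot: [0.031, 1.0, -0.006, 0.0]
ft_force: [-0.6, -15.9, 1.3]
finger_gap: 0.0001
finger_force: 7.6
```

carry_out:
  commands:
    - [0, -0.3, 0, 0]
    - [0, -0.3, 0, 0]
    - [0, 0, -0.8, 0]
    - [0, 0, -0.8, 0]
    - [0, 0, -0.8, 0]
    - [0.7, 0.5, -0.3, 0]
    - [0.7, 0.8, -0.3, 0]
    - [0.5, 0.8, 0, 0]
    - [0, 0.5, 0, 0]
    - [0, 0, 0, 0]
    - [0, 0, 0, 0]

```text
time: 20.55
position: [0.4023, 0.1777, 0.3276]
tool_rot: [0.029, 1.0, 0.0, 0.0]
ft_force: [-0.7, 0.5, -0.3]
finger_gap: -0.0002
finger_force: 0.0
```

```bash
python3 bf.py
python3 - <<'E'
from h import *
st=ctrl.observe(); np.save("st5.npy",st,allow_pickle=True)
a=ctrl.get_image("wrist"); cv2.imwrite("pics/w5f.png",a)
s=ctrl.get_image("side")[205:325,300:400]
cv2.imwrite("pics/w5.png",np.hstack([cv2.resize(a[110:410,120:520],(500,375)),cv2.resize(s,(300,375),interpolation=cv2.INTER_CUBIC)]))
E
```

```text
bin xy [-0.0711 -0.0085] z 0.3276 yaw -0.057 F bin [-0.8  0.4] -0.3 gap -0.00016806625779386725
```

View pics/w5.png

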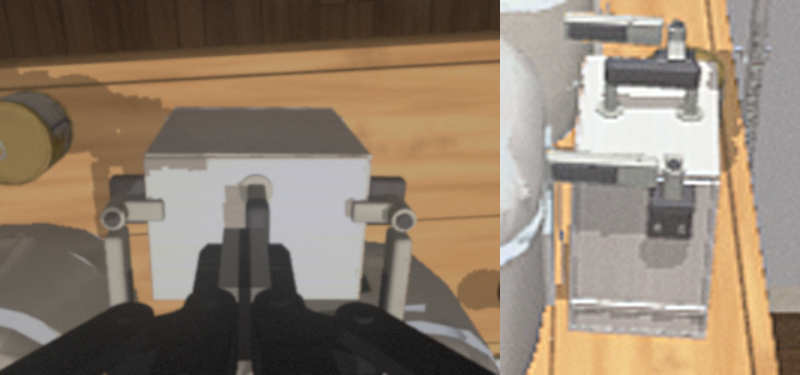

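Both levers point straight along the end walls with their tongues over the lid at crop (155,210) and (370,210). The lid is flat, and the gripper is clear of everything.

```bash
python3 -c "
from bench import ctrl
print(ctrl.hand_in())"
```

```text
the job is handed in; nothing more can be done
None
```

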